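# Close a split wheel hub on its dowels and hold it shut

## Task

Pick the loose upper half of the aluminium wheel hub off the rubber mat and fit it onto the two dowels of the lower half clamped on the round steel plate, with the red-painted ends together (only that way round do the dowels fit). Press it down against the sprung brass pad until the two halves meet flush all round, and finish while still holding the pair pressed shut with the gripper: do not let go. Leave the other things on the bench where they are.

Things in the scene. Friction and masses are not known exactly. Their poses are not given: they have to be found in the camera images.
- cap: upper hub half, bare aluminium, loose, 0.22 to 0.4 kg, starts upright on the mat. Origin at the centre of its flat underside, z up. Plate 14 thick, 126 long (x), 50 wide (y), with a round flange of 80 dia in the middle and four lugs reaching 56 out. Through holes at x = +50 (14 dia) and x = -50 (10 dia); the +x end is painted red around its hole
- boss (a point): centre of the cap's grip boss, 32 above the underside. The boss has flat sides, 62 long (x), 30 wide (y) and 36 high (z = 14 to 50 above the underside); grip it across y from above. The flat flange beside it (z = 14) can take a push from the fingertips
- big_hole (a point): centre of the cap's 14 mm hole, at the underside (cap x = +50, red end)
- small_hole (a point): centre of the cap's 10 mm hole, at the underside (cap x = -50)
- hub: lower hub half on a round steel plate (220 dia, 12 thick), fixed to the bench. Origin on the bench under the centre, z up. Its top, at z = 75, has the cap's outline and two upright dowels at x = +50 (12 dia, red-painted end) and x = -50 (8 dia). They stand 32 above it: 22 straight, then a 10 long taper to a 4.4 tip. Clamp blocks at y = +-68 reach z = 54
- hub_face (a point): centre of the hub's parting face, 75 above the bench; same axes as the hub. The cap is home when its underside lies on this face with its axes along the hub's
- big_dowel (a point): tip of the 12 mm dowel, 32 above the parting face (red end)
- small_dowel (a point): tip of the 8 mm dowel, 32 above the parting face
- preload (a joint): sprung brass pad, 48 dia, in the middle of the parting face; value = travel pressed down, in m. At 0 it stands 8 mm proud; 0.008 is level with the face. It pushes up with 6 N at 0, 1 N more per mm, 14 N when level: the cap's weight alone does not move it, and it opens the hub again when let go
- mat: black rubber mat, 200 (x) by 170 (y), 3 thick, fixed; origin under its centre
- bearing: loose steel bearing ring, 32 dia x 11 high, on a corner of the mat
- spacer: loose dark steel spacer, 22 dia x 20 high, on the opposite corner of the mat
- mallet: loose hammer lying on the bench on the robot's right
- wrench: loose wrench lying on the bench on the robot's left
- grease: loose red can with a pale metal top, 72 dia x 90 high, near the far edge
- jar: loose amber jar, 56 dia x 70 high, far right
Mind the look-alikes: they are no part of the job. Leave any orange, purple or turquoise look-alike of the cap alone.

How it is judged:
By the outcome, as a careful person would: the job done as asked, in the order asked, and still so for the second after the job is handed in, while the arm keeps its last pose, push and grip.
It also fails if it takes over 43 s, if anything falls off the work surface, if the arm or the gripper's body presses on something with over 40 N, if the wrist force passes 120 N, or if a joint passes its speed limit or range.

## Robot

A 6-joint arm with a two-finger parallel gripper is mounted at the origin on the work surface. World frame = base frame: x ahead of the robot, y to its left, z up, the work surface at z = 0. Lengths are in m, angles in rad, forces in N, time in s.
With the tool pointing down it reaches from about 0.325 to 0.775 m from the base axis. Payload 5.5 kg.
Tool frame: the origin (TCP) lies between the finger pads; the fingertips stand 8 mm ahead of it and the grasp point (between the pads) lies 11 mm behind it (tcp_to_tips is the distance from the TCP to the fingertips, in m); z points along the fingers, y is the direction in which the jaws open and shut (so a half turn about z gives the same grasp; the last joint's range is limited). The gripper opens to 88 mm and grips with 3 to 60 N. Pads are 20 mm wide; open, the fingers measure 115 mm over their backs; the gripper's body (75 mm by 178 mm) begins 61 mm behind the grasp point.
Start: joints at [-1.311, 0.091, 1.231, -0, 1.82, -0.057], TCP at [0.187, -0.57, 0.231] pointing down, gripper open.
Joint ranges: [-2.87, 2.87], [-0.86, 2.18], [0.17, 2.46], [-1.51, 4.65], [0.06, 2.69], [-2.65, 2.65]. Speed limits (rad/s): [2.57, 2.57, 3.01, 3.14, 3.14, 3.14].

## Interface

Orientations are given as a unit quaternion [w, x, y, z].
In Python, from bench import * gives the robot as it stands. Calls block until the motion is done:
- move_to(position, orientation): joint-space move of the TCP to a pose.
- move_l(position, speed=0.15, orientation=None): straight line of the TCP; orientation=None keeps the orientation; speed is the mean speed in m/s.
- movej(angles): joint-space move.
- gripper_open() and close(): open the fingers fully, or close them until they stop; the grip force is fixed at half the most.
- hold(seconds).
- inverse_kinematics(position, orientation): joint angles nearest the present ones, or None.
- state(): the state.
- get_image(name): name is "side" or "top"; returns a dict with "frame" (384x512x3 uint8, blue, green, red), "depth" (384x512 float32, m along the optical axis (not along the pixel's ray), 0 where there is no reading), "camera_matrix" (3x3 intrinsics, pixels), "view" (4x4, takes a point from world to camera coordinates). Camera axes: x right, y up, looking along -z (the intrinsics and any distortion apply to the point x, -y, -z); pixel columns grow to the right and rows downward; lengths in m; the calibration is good to about 2 mm. A picture is of the moment at which its call begins.
A pose or a line that the arm cannot do raises IKError and nothing moves.
- job_done(): hands the job in, once; it reports no verdict.
The state is a dict: "time": time; "joint_pos": joint angles; "dq": joint speeds; "joint_torque": joint torques, N m; "ee_pos": TCP position; "ee_rot": TCP orientation; "ft_force": force on the tool from outside, world axes, zero at the start; "moment": the same for the moment, N m; "finger_gap": finger opening in m.
Only numpy, scipy, OpenCV 4.12 (cv2) and the standard library are available. Lean on these libraries where they do the work, as an engineer would, in place of code of your own. Each camera call takes 0.05 s, during which the arm holds its last target. There are 200 camera calls.

## Working session

There is one attempt and no reset: what is moved stays moved. The work goes in short steps, each a Python script; the robot and the scene stay as the last script left them, time stands still between calls to the robot, and variables do not carry over. Pictures are saved under pics/ and viewed, about 8 in all and at most 12, crops included, and the job is handed in when it is done.

```bash
mkdir -p pics; ls
python3 - <<'E'
from bench import *
import cv2,numpy as np
for n in("top","side"):
    g=get_image(n);cv2.imwrite(f"pics/{n}0.png",g["frame"]);np.savez(f"{n}0.npz",**g)
    print(n,g["camera_matrix"].tolist(),g["view"].round(4).tolist(),[k for k in g])
s=state();print(s)
E
```

```text
pics
top [[358.65635089410193, 0.0, 257.87498397550513], [0.0, 358.65635089410193, 193.18221685350468], [0.0, 0.0, 1.0]] [[0.0202, -0.9996, -0.022, -0.0036], [0.9832, 0.0158, 0.1821, -0.5239], [-0.1816, -0.0253, 0.983, -1.0654], [0.0, 0.0, 0.0, 1.0]] ['frame', 'depth', 'camera_matrix', 'view']
side [[411.68277404715053, 0.0, 261.29662763473465], [0.0, 411.68277404715053, 190.5903549473172], [0.0, 0.0, 1.0]] [[-0.9759, -0.2182, 0.0025, 0.5067], [0.1252, -0.5507, 0.8253, -0.1637], [-0.1787, 0.8057, 0.5647, -1.1099], [0.0, 0.0, 0.0, 1.0]] ['frame', 'depth', 'camera_matrix', 'view']
{'time': 0.1, 'joint_pos': array([-1.31072859e+00,  9.17920247e-02,  1.23175835e+00,  5.00365262e-06,
        1.81982102e+00, -5.67186317e-02]), 'dq': array([-0.00017633, -0.00229658, -0.00273939, -0.0015164 , -0.00012471,
        0.0003295 ]), 'joint_torque': array([ 3.16618753e-03, -4.47857273e+01, -4.07570279e+01,  7.00313319e-02,
        2.84556724e-02, -1.13138810e-04]), 'ee_pos': array([ 0.18683148, -0.56989866,  0.22961891]), 'ee_rot': array([-8.85022486e-04,  9.87481517e-01,  1.57732251e-01, -8.78578376e-05]), 'ft_force': array([-0.3861276 ,  0.09455608, -0.26986352]), 'moment': array([ 0.02539646,  0.00617596, -0.01412099]), 'finger_gap': 0.08810111195008781}
```

View pics/top0.png

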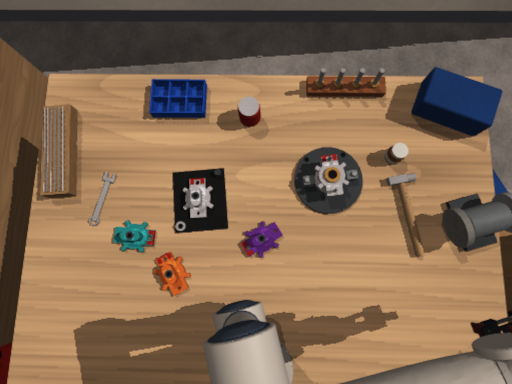

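View pics/side0.png

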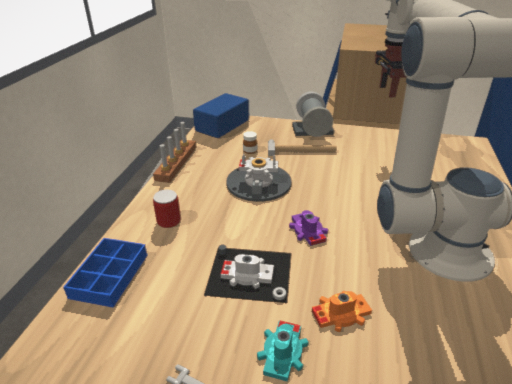

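The top view shows the bare aluminium cap on the black mat at (197,197). Its look-alikes are turquoise (134,236), orange (173,273) and purple (261,240). The hub is at (332,177). By the description I choose the aluminium one on the mat. The side view shows the same, with the cap at (247,270) and the hub at (259,175). Next is a close crop of both.

Run:
```python
import cv2,numpy as np
t=cv2.imread("pics/top0.png");s=cv2.imread("pics/side0.png")
def c(i,x,y,w=50,h=37): 
    k=400/w
    return cv2.resize(i[y:y+h,x:x+w],(400,296),interpolation=cv2.INTER_CUBIC)
cv2.imwrite("pics/crop0.png",np.vstack([np.hstack([c(t,172,178),c(t,307,153)]),np.hstack([c(s,222,250),c(s,234,145)])]))
```

```text
(no output)
```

View pics/crop0.png

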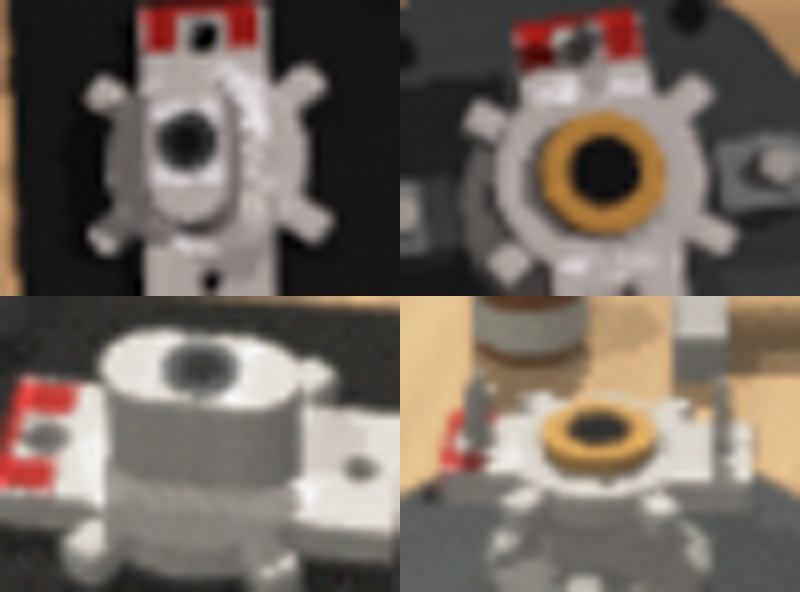

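```bash
cat > h.py <<'E'
import cv2,numpy as np
def ray(g,u,v,z):
    K,V=g["camera_matrix"],g["view"];R,t=V[:3,:3],V[:3,3]
    d=R.T@(np.array([1,-1,-1])*np.linalg.solve(K,[u,v,1.]));o=-R.T@t
    return o+d*(z-o[2])/d[2]
def proj(g,P):
    P=np.atleast_2d(P);c=P@g["view"][:3,:3].T+g["view"][:3,3]
    q=(c*[1,-1,-1])@g["camera_matrix"].T
    return q[:,:2]/q[:,2:]
def cloud(g):
    K,V=g["camera_matrix"],g["view"];D=g["depth"];v,u=np.mgrid[:D.shape[0],:D.shape[1]]
    p=np.stack([(u-K[0,2])/K[0,0]*D,-(v-K[1,2])/K[1,1]*D,-D],-1)
    return (p-V[:3,3])@V[:3,:3]
def ortho(g,cx,cy,z,w=400,h=320,mm=.5):
    # column = -y (as top view), row = -x
    j,i=np.meshgrid(np.arange(w),np.arange(h))
    P=np.stack([cx-(i-h/2)*mm/1e3,cy-(j-w/2)*mm/1e3,np.full(i.shape,z)],-1).reshape(-1,3)
    m=proj(g,P).reshape(h,w,2).astype(np.float32)
    return cv2.remap(g["frame"],m[...,0],m[...,1],cv2.INTER_CUBIC)
E
python3 - <<'E'
from h import *
from scipy.optimize import minimize
T=dict(np.load("top0.npz"));S=dict(np.load("side0.npz"))
cap=ray(T,197.5,198,.017);hub=ray(T,328,179,.075);print(cap,hub)
for n,c,z in(("cap",cap,.017),("hub",hub,.075)):
  for m,g in(("T",T),("S",S)):
    P=cloud(g);ok=(g["depth"]>0)&(np.hypot(*(P[...,:2]-c[:2]).transpose(2,0,1))<.085)&(abs(P[...,2]-z)<.005)
    Q=P[ok];best=None
    def f(p):
        d=Q[:,:2]-p[:2];co,s=np.cos(p[2]),np.sin(p[2])
        x=abs(d[:,0]*co+d[:,1]*s);y=abs(-d[:,0]*s+d[:,1]*co)
        e=np.hypot(np.maximum(x-.0615,0),np.maximum(y-.0235,0));e=np.minimum(e,np.maximum(np.hypot(x,y)-.0385,0))
        return np.mean(np.minimum(e,.006)**2)*1e6
    r=min((minimize(f,[c[0],c[1],a],method="Nelder-Mead",options=dict(initial_simplex=[[c[0],c[1],a],[c[0]+.01,c[1],a],[c[0],c[1]+.01,a],[c[0],c[1],a+.2]])) for a in np.arange(-.6,.7,.2)),key=lambda r:r.fun)
    print(n,m,len(Q),r.x.round(4),r.fun,"z med",np.median(Q[:,2]))
    near=(g["depth"]>0)&(np.hypot(*(P[...,:2]-c[:2]).transpose(2,0,1))<.2)&(abs(P[...,2])<.004);print("bench z",np.median(P[near][:,2]))
tiles=[ortho(g,c[0],c[1],z,400,300) for c,z in((cap,.017),(hub,.075)) for g in(T,S)]
cv2.imwrite("pics/ortho.png",np.vstack([np.hstack(tiles[:2]),np.hstack(tiles[2:])]))
E
```

```text
[0.51080829 0.19943052 0.017     ] [ 0.56608273 -0.20688754  0.075     ]
cap T 579 [0.5121 0.2009 0.0849] 4.4807346278236775 z med 0.017549417006243996
bench z 0.000776022744557897
cap S 690 [0.5098 0.2029 0.0794] 3.6395668046233034 z med 0.015810384273626334
bench z -0.0007491903107477121
hub T 676 [ 0.5788 -0.2164  0.1486] 3.9991294949018132 z med 0.07558527036581589
bench z 0.0006064441220146804
hub S 315 [ 0.5766 -0.2162  0.1391] 3.1837809305357094 z med 0.07343737874689206
bench z -0.0013130441189710788
```

View pics/ortho.png

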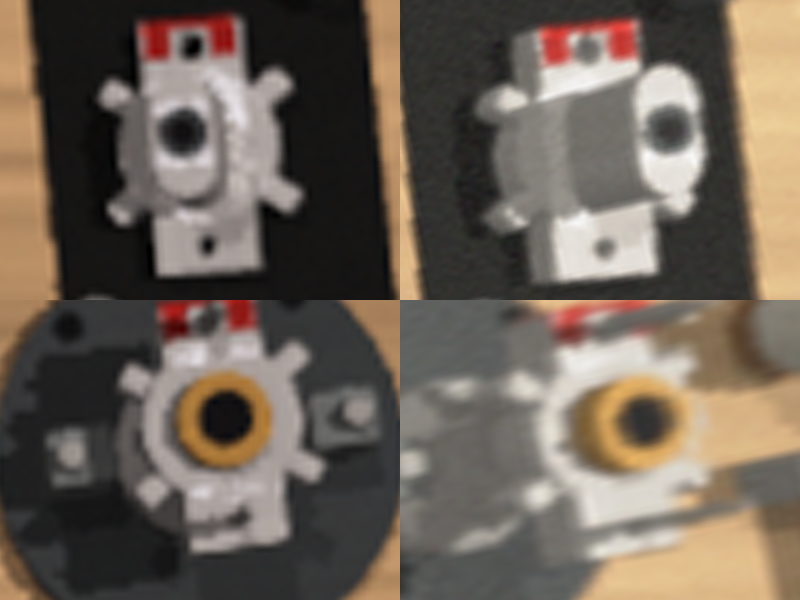

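Top-left panel (cap, top camera): plate corners are (136,22), (239,15), (157,277) and (265,270). Top-right panel (cap, side camera): corners are (540,30), (638,22), (551,283) and (659,272). Both show the red end at +x, with the cap at about (0.511, 0.2005) and yaw 0.08. In the lower panels the hub also has its red end at +x, at about (0.578, -0.216) and yaw 0.145. Heights and sizes agree, and the two cameras differ by about 2 mm. Now the pick.

```bash
cat >> h.py <<'E'
def q(p): return np.array([0,np.cos(p/2),np.sin(p/2),0])
E
python3 - <<'E'
from h import *; from bench import *
c=(.511,.2007);o=q(.082)
print(inverse_kinematics([*c,.13],o),inverse_kinematics([*c,.13],q(.082+np.pi)))
move_to([*c,.10],o);s=state();print(s["time"],s["joint_pos"].round(3))
move_l([*c,.0265],.08);s=state();print(s["ee_pos"],s["ft_force"])
close();s=state();print(s["time"],s["finger_gap"],s["ee_pos"],s["ft_force"],s["moment"])
move_l([*c,.175],.15);hold(.2);s=state();print(s["time"],s["finger_gap"],s["ee_pos"],s["ft_force"],s["moment"])
E
```

```text
[ 3.12278458e-01 -4.27131524e-02  1.54442554e+00 -4.44089210e-16
  1.63988027e+00  1.80107479e+00] [ 3.12278458e-01 -4.27131524e-02  1.54442554e+00 -4.44089210e-16
  1.63988027e+00 -1.34051787e+00]
3.075 [ 0.311 -0.032  1.587 -0.     1.586  1.801]
[0.51147804 0.20088221 0.02726683] [ 0.81114335  0.22481394 -0.41382254]
5.0667 0.029765460535169357 [0.51100721 0.2005843  0.02648429] [-0.72513526 -0.78410121 -0.07454648] [-0.05696861  0.04666503 -0.02927318]
6.4083 0.02956725722378279 [0.51062079 0.20057821 0.17386992] [ 0.36042785  0.15486412 -2.62761781] [0.00965171 0.03782371 0.04940609]
```

Run:
```python
from h import *; from bench import *
c=(.5777,-.2163);o=q(.145+.001)
move_to([*c,.16],o);hold(.3);s=state();print(s["time"],s["finger_gap"],s["ee_pos"],s["joint_pos"].round(3),s["ft_force"])
I=[]
for n in("top","side"):
    g=get_image(n);np.savez(f"{n}1.npz",**g);u,v=proj(g,[*c,.12])[0].astype(int);print(n,u,v)
    x,y=u-32,v-36;print(x,y);I.append(cv2.resize(g["frame"][y:y+72,x:x+64],(400,450),interpolation=cv2.INTER_CUBIC))
cv2.imwrite("pics/over.png",np.hstack(I))
```

```text
8.2667 0.03030496003531091 [ 0.57792843 -0.2155613   0.16014116] [-0.412  0.133  1.31   0.     1.698  1.011] [-0.50439748  0.09024739 -3.20173503]
top 333 171
301 135
side 258 151
226 115
```

View pics/over.png

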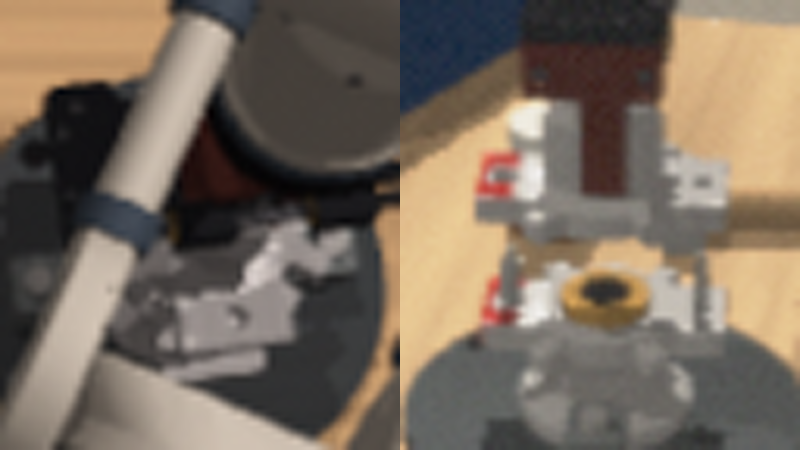

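Left (top camera): the arm hides most of the cap. Right (side camera): cap holes are at about (500,176) on the red end and (706,183), and dowel tips at about (510,252) and (700,258). Both red ends are on the same side. I'll compare the cap and hub in this one camera, where the calibration bias is shared.

```bash
cat > fit.py <<'E'
from h import *
from scipy.optimize import minimize
def fit(g,c,z,band=.004,zo=0,boss=True):
    P=cloud(g);ok=(g["depth"]>0)&(np.hypot(*(P[...,:2]-c[:2]).transpose(2,0,1))<.075)&(abs(P[...,2]-z-zo)<band);Q=P[ok]
    def f(p):
        d=Q[:,:2]-p[:2];co,s=np.cos(p[2]),np.sin(p[2])
        x=abs(d[:,0]*co+d[:,1]*s);y=abs(-d[:,0]*s+d[:,1]*co)
        e=np.hypot(np.maximum(x-.0615,0),np.maximum(y-.0235,0));e=np.minimum(e,np.maximum(np.hypot(x,y)-.0385,0))
        return np.mean(np.minimum(e,.006)**2)*1e6
    r=min((minimize(f,[c[0],c[1],a],method="Nelder-Mead",options=dict(initial_simplex=[[c[0],c[1],a],[c[0]+.01,c[1],a],[c[0],c[1]+.01,a],[c[0],c[1],a+.2]])) for a in np.arange(-.2,.5,.1)),key=lambda r:r.fun)
    return r.x.round(4),round(r.fun,2),len(Q)
E
python3 - <<'E'
from fit import *
S0=dict(np.load("side0.npz"));S=dict(np.load("side1.npz"));c=np.array([.5779,-.2156])
zp=.160-.0235+.014
for b in(.003,.004,.006):
    print("cap",fit(S,c,zp,b,-.0015),"hub0",fit(S0,c,.075,b,-.0015),"hub1",fit(S,c,.075,b,-.0015))
px=lambda u,v:((u-400+.5)/6.25-.5+226,(v+.5)/6.25-.5+115)
h=[ray(S,*px(500,176),zp),ray(S,*px(706,183),zp)];d=[ray(S,*px(510,252),.107),ray(S,*px(700,258),.107)]
for n,(a,b) in(("holes",h),("dowels",d)):
    print(n,a.round(4),b.round(4),"mid",((a+b)/2).round(4),"len",np.linalg.norm(a-b).round(4),"yaw",np.arctan2(*(a-b)[1::-1]).round(3))
E
```

```text
cap (array([ 0.5769, -0.2118,  0.1179]), np.float64(3.95), 285) hub0 (array([ 0.577 , -0.2166,  0.1367]), np.float64(3.29), 269) hub1 (array([ 0.5776, -0.2161,  0.1314]), np.float64(3.29), 277)
cap (array([ 0.5769, -0.2118,  0.1179]), np.float64(3.81), 305) hub0 (array([ 0.5766, -0.2161,  0.1418]), np.float64(3.7), 302) hub1 (array([ 0.5775, -0.2159,  0.1371]), np.float64(4.25), 302)
cap (array([ 0.5768, -0.2117,  0.1196]), np.float64(4.19), 340) hub0 (array([ 0.5769, -0.2155,  0.1406]), np.float64(4.16), 349) hub1 (array([ 0.5772, -0.2155,  0.141 ]), np.float64(4.3), 347)
holes [ 0.6289 -0.2033  0.1505] [ 0.5258 -0.2192  0.1505] mid [ 0.5774 -0.2112  0.1505] len 0.1042 yaw 0.152
dowels [ 0.6247 -0.2034  0.107 ] [ 0.5281 -0.2191  0.107 ] mid [ 0.5764 -0.2113  0.107 ] len 0.0979 yaw 0.161
```

Holes and dowel tips agree within about 1 mm (the cap sits +1 mm in x). The outline fit of the held cap is unreliable in y because the fingers hide it. I'll descend in small steps and watch the force.

```bash
cat > d.py <<'E'
from h import *; from bench import *
def rd(n=4):
    A=[]
    for _ in range(n): hold(.03);s=state();A.append(np.r_[s["ee_pos"]*1e3,s["ft_force"],s["moment"]*10])
    return np.mean(A,0),s["time"],s["finger_gap"]
def down(x,y,zs,fz=6,fl=5,v=.05):
    b=None
    for z in zs:
        move_l([x,y,z],v,q(.146));m,t,g=rd();print(f"{z:.4f} t{t:.2f} g{g*1e3:.1f}",m.round(1))
        b=m if b is None else b;d=m-b
        if d[5]>fz or np.hypot(d[3],d[4])>fl: print("STOP");break
E
python3 - <<'E'
from d import *
down(.5772,-.2163,[.145,.1295,.1275,.1255,.1235,.1215])
E
```

```text
0.1450 t8.95 g30.1 [ 5.772e+02 -2.163e+02  1.450e+02 -1.000e-01 -2.000e-01 -2.600e+00
  0.000e+00  2.000e-01 -1.000e-01]
0.1295 t9.54 g29.9 [ 5.771e+02 -2.163e+02  1.294e+02  0.000e+00 -8.000e-01 -3.500e+00
 -6.000e-01  1.000e-01 -1.000e-01]
0.1275 t9.93 g29.6 [ 5.773e+02 -2.164e+02  1.276e+02  5.000e-01 -6.000e-01 -3.400e+00
 -2.300e+00 -1.500e+00  7.000e-01]
0.1255 t10.31 g30.3 [ 577.3 -216.6  125.6    1.4   -3.    -2.8   -5.1   -1.8    1.6]
0.1235 t10.69 g29.8 [ 577.3 -216.8  123.7    1.8   -4.8   -1.9   -9.6   -2.4    2.3]
0.1215 t11.07 g30.3 [ 577.4 -217.1  122.     1.4   -5.7   -0.6  -11.5   -2.5    2.3]
STOP
```

The dowels have entered the holes. The contact is at the small dowel and pushes toward -y, so I'll shift to relieve it.

Run:
```python
from d import *
for x,y,z in [(.5775,-.2173,.1225),(.5775,-.2183,.1225)]:
    move_l([x,y,z],.03,q(.146));m,t,g=rd();print(f"{t:.2f} {g*1e3:.1f}",m.round(1))
    if np.hypot(m[3],m[4])<1.2: break
```

```text
11.46 29.8 [ 577.4 -217.2  122.3    0.9   -3.5   -2.5   -7.    -1.3    1.4]
11.84 29.8 [ 5.773e+02 -2.177e+02  1.221e+02  4.000e-01 -1.000e-01 -3.400e+00
 -1.000e-01  2.000e-01  3.000e-01]
```

Run:
```python
from d import *
x,y=.5775,-.2184
for z in [.120,.118,.116,.113,.110]:
    move_l([x,y,z],.03,q(.146));m,t,g=rd();print(f"{t:.2f} {g*1e3:.1f} x{x:.4f} y{y:.4f}",m.round(1))
    if np.hypot(m[3],m[4])>8 or m[5]>6: print("STOP");break
    x+=np.clip(m[3]*.00015,-.0005,.0005);y+=np.clip(m[4]*.00015,-.0005,.0005)
```

```text
12.22 29.5 x0.5775 y-0.2184 [ 5.774e+02 -2.183e+02  1.198e+02  2.000e-01  0.000e+00 -3.500e+00
  4.000e-01 -0.000e+00 -0.000e+00]
12.61 29.8 x0.5775 y-0.2184 [ 5.775e+02 -2.184e+02  1.179e+02 -1.000e-01 -0.000e+00 -2.800e+00
 -0.000e+00 -2.000e-01 -2.000e-01]
12.99 30.1 x0.5775 y-0.2184 [ 5.775e+02 -2.184e+02  1.159e+02  3.000e-01 -3.000e-01 -3.000e+00
 -1.000e-01  2.000e-01 -0.000e+00]
13.38 29.9 x0.5775 y-0.2184 [ 5.775e+02 -2.184e+02  1.128e+02  3.000e-01  1.000e-01 -3.500e+00
 -0.000e+00  1.000e-01  3.000e-01]
13.76 29.7 x0.5776 y-0.2184 [ 5.775e+02 -2.184e+02  1.099e+02  1.000e-01 -4.000e-01 -3.000e+00
  2.000e-01  3.000e-01  1.000e-01]
```

Run:
```python
from d import *
x,y=.5776,-.2184
for z in [.107,.105,.103,.101,.0995,.0985,.0980,.0975,.097,.0965,.096,.0955,.095]:
    move_l([x,y,z],.03,q(.146));m,t,g=rd();print(f"{z} {t:.2f} {g*1e3:.1f} x{x:.4f} y{y:.4f}",m.round(1).tolist())
    if np.hypot(m[3],m[4])>8 or m[5]>24: print("STOP");break
    x+=np.clip(m[3]*.00015,-.0005,.0005);y+=np.clip(m[4]*.00015,-.0005,.0005)
```

```text
0.107 14.14 29.6 x0.5776 y-0.2184 [577.5, -218.4, 106.9, -0.4, -0.2, -2.9, 0.1, -0.0, 0.1]
0.105 14.53 29.6 x0.5775 y-0.2184 [577.8, -218.5, 106.1, -1.7, 1.2, 3.3, 2.3, 3.4, 0.1]
0.103 14.91 29.6 x0.5773 y-0.2183 [577.7, -218.5, 103.7, -0.3, 0.1, 5.1, 1.0, 1.8, 0.1]
0.101 15.29 29.9 x0.5773 y-0.2182 [577.7, -218.5, 102.2, -1.3, 0.3, 6.7, 1.7, 3.1, 0.2]
0.0995 15.68 29.6 x0.5771 y-0.2182 [577.7, -218.5, 101.1, -1.1, 0.8, 8.0, 2.1, 3.3, 0.0]
0.0985 16.06 29.9 x0.5769 y-0.2181 [577.7, -218.4, 100.4, -1.2, 0.7, 8.9, 1.7, 3.3, 0.0]
0.098 16.44 29.9 x0.5767 y-0.2180 [577.7, -218.4, 100.0, -0.6, 0.3, 8.8, 1.4, 2.8, -0.1]
0.0975 16.82 29.8 x0.5766 y-0.2179 [577.7, -218.4, 99.7, -1.0, 0.1, 9.2, 1.1, 2.2, 0.0]
0.097 17.21 30.0 x0.5765 y-0.2179 [577.7, -218.4, 99.3, -0.3, 0.3, 9.6, 1.2, 1.9, -0.0]
0.0965 17.59 30.1 x0.5764 y-0.2179 [577.7, -218.4, 99.0, -0.3, -0.1, 10.4, 1.5, 2.1, 0.2]
0.096 17.98 29.8 x0.5764 y-0.2179 [577.7, -218.4, 98.7, -0.4, 0.9, 10.7, 1.8, 2.6, -0.1]
0.0955 18.36 29.9 x0.5763 y-0.2178 [577.7, -218.4, 98.7, -0.6, 0.6, 12.9, 1.9, 4.3, 0.3]
0.095 18.74 30.0 x0.5762 y-0.2177 [577.7, -218.4, 98.6, -0.6, 0.7, 14.2, 2.4, 5.1, 0.0]
```

It reached z=98.6 mm, where the stiffness rises. That matches the expected home height of 98.5 mm. The moment suggests the small-hole end touches first, so I'll press further and check.

Run:
```python
from d import *
x,y=.5764,-.2178
for z in [.094,.093,.092,.091,.090,.089,.088]:
    move_l([x,y,z],.03,q(.146));m,t,g=rd();print(f"{z} {t:.2f} {g*1e3:.1f} x{x:.4f} y{y:.4f}",m.round(1).tolist())
    if np.hypot(m[3],m[4])>8 or m[5]>28: print("STOP");break
print(state()["ee_rot"],q(.146))
g=get_image("side");np.savez("side2.npz",**g);u,v=proj(g,[.5777,-.2163,.085])[0].astype(int);x0,y0=u-32,v-28
cv2.imwrite("pics/shut.png",cv2.resize(g["frame"][y0:y0+56,x0:x0+64],(768,672-84),interpolation=cv2.INTER_CUBIC))
```

```text
0.094 19.12 29.9 x0.5764 y-0.2178 [577.9, -218.4, 98.5, -2.9, 1.0, 17.3, 4.9, 8.0, 0.3]
0.093 19.51 30.1 x0.5764 y-0.2178 [577.9, -218.4, 98.5, -4.7, 2.1, 20.4, 7.0, 11.8, 0.4]
0.092 19.89 29.9 x0.5764 y-0.2178 [577.9, -218.5, 98.4, -6.3, 2.2, 24.2, 8.6, 14.1, 0.3]
0.091 20.27 29.6 x0.5764 y-0.2178 [578.0, -218.5, 98.4, -8.1, 2.7, 27.8, 10.8, 16.7, 0.3]
STOP
[0.00176482 0.99733082 0.07290638 0.00357417] [0.         0.99733668 0.07293518 0.        ]
```

View pics/shut.png

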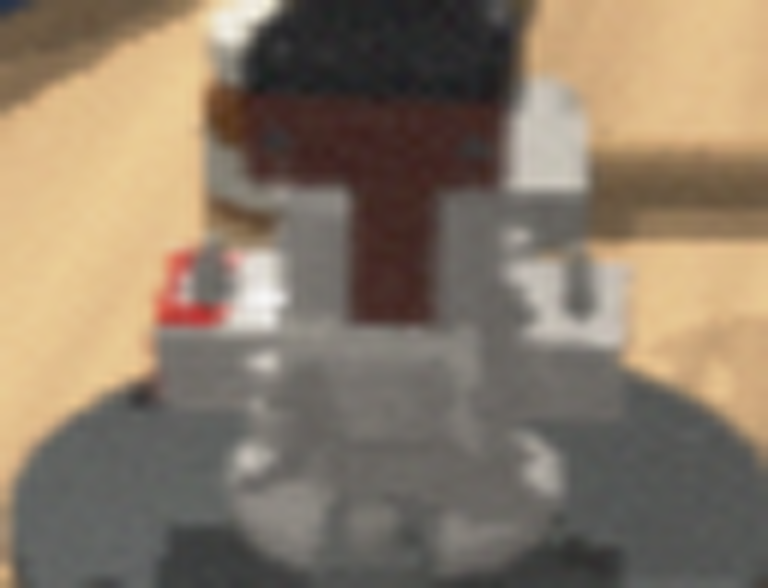

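The side view shows the pair shut: the dowels are through the holes at (210,270) and (578,285), and there is no visible gap along the seam. Pressing adds an Fx of -8 N and tilts the tool about 0.4°. I'll trim out the side load and the tilt, then check again.

Run:
```python
from d import *
from scipy.spatial.transform import Rotation as R
sf=lambda a:R.from_quat(a[[1,2,3,0]])
x,y=.5764,-.2178;q0=sf(q(.146));cmd=R.identity()
def tilt():
    E=[]
    for _ in range(4): hold(.02);E.append((sf(state()["ee_rot"])*q0.inv()).as_rotvec()*1e3)
    return np.mean(E,0)
print("tilt mrad",tilt().round(1))
for i in range(7):
    m,t,g=rd();T=tilt();print(f"{t:.2f} {g*1e3:.1f}",m.round(1).tolist(),"tilt",T.round(1))
    x+=np.clip(m[3]*.00018,-.001,.001);y+=np.clip(m[4]*.00018,-.001,.001)
    cmd=R.from_rotvec(-T*.0006*[1,1,0])*cmd
    o=(cmd*q0).as_quat()[[3,0,1,2]]
    move_l([x,y,.091],.03,o)
m,t,g=rd();print(t,g,m.round(1),tilt().round(1),x,y)
```

```text
tilt mrad [-3.  -7.4 -0. ]
20.52 29.9 [577.9, -218.4, 98.4, -8.0, 2.8, 27.9, 10.8, 16.9, 0.5] tilt [-3.  -7.4 -0. ]
20.98 29.9 [577.9, -218.5, 98.4, -4.8, 1.4, 25.9, 6.7, 8.7, 0.3] tilt [-2.4 -5.4 -0.1]
21.43 29.9 [577.9, -218.5, 98.4, -0.7, -0.3, 23.7, 3.6, 1.9, 0.2] tilt [-1.7 -4.2 -0.1]
21.88 29.6 [577.8, -218.5, 98.3, -1.3, 0.8, 24.0, 2.6, -0.4, 0.4] tilt [-0.7 -2.   0.1]
22.32 29.8 [577.8, -218.5, 98.3, -0.8, 0.6, 22.7, 1.2, -2.5, 0.4] tilt [-0.6 -1.3  0. ]
22.77 29.8 [577.8, -218.5, 98.4, -0.3, -0.1, 22.8, 0.4, -4.2, 0.3] tilt [-0.5 -0.9 -0. ]
23.23 30.1 [577.8, -218.5, 98.3, -0.2, 0.5, 22.5, -0.2, -3.8, 0.3] tilt [-0.3 -0.4  0. ]
23.675 0.02994432726245388 [ 5.778e+02 -2.185e+02  9.840e+01  2.000e-01 -1.000e-01  2.210e+01
 -8.000e-01 -4.500e+00  3.000e-01] [-0.2 -0.3  0. ] 0.5739572005813323 -0.21675162733434936
```

Run:
```python
from d import *
hold(.8);m,t,g=rd();print(t,g,m.round(1))
I=[]
for n in("side","top"):
    a=get_image(n)["frame"];I.append(a)
s=I[0];u,v=258,172
A=cv2.resize(s[v-30:v+30,u-32:u+32],(400,375),interpolation=cv2.INTER_CUBIC);B=cv2.resize(I[1],(400,300));B=cv2.copyMakeBorder(B,0,75,0,0,cv2.BORDER_CONSTANT)
cv2.imwrite("pics/fin.png",np.hstack([A,B]))
```

```text
24.675 0.030126612035625507 [ 5.778e+02 -2.185e+02  9.830e+01 -0.000e+00 -4.000e-01  2.290e+01
 -3.000e-01 -4.700e+00  5.000e-01]
```

View pics/fin.png

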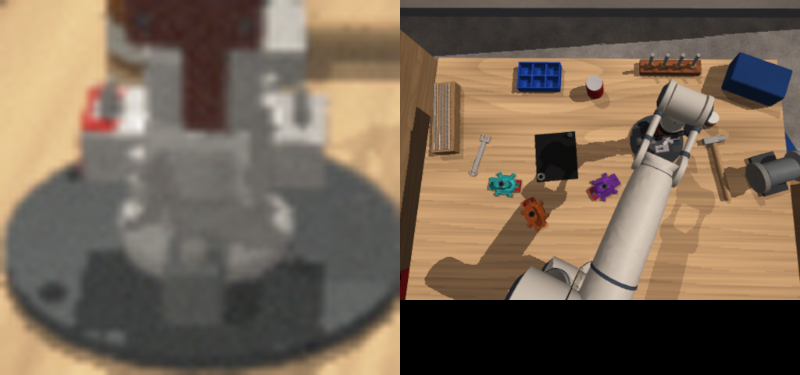

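Left: the cap is on the hub with no visible seam gap, and the dowels are through at (107,100) and (302,110). Right: the bearing, spacer, look-alikes, mallet and wrench are where they started, and the readings are steady. Handing in.

Run:
```python
from bench import *
job_done();s=state();print(s["time"],s["ft_force"],s["ee_pos"],s["finger_gap"])
```

```text
the job is handed in; nothing more can be done
the job is handed in; nothing more can be done
```

I gripped the aluminium cap by its boss and fitted it over both dowels, red end to red end. I pressed it down on the sprung pad and handed the job in at about 25 s with the gripper still closed and pushing.

**Last checks:**
- **Seating:** the TCP height was 98.3–98.4 mm against 98.5 mm expected for a seated cap. The push rose at about 1 N/mm from the pad, then stiffened sharply at that height.
- **Load:** the push was steady at about 23 N, with almost no side load and tool tilt under 0.5 mrad. The finger gap was 30 mm, so the boss was still held.
- **Pictures:** the side view shows no seam gap. In the top view the other things I could see look unmoved; the jar is largely hidden behind the arm.

**Checks that disagreed:**
- **Position:** the two cameras differed by about 2 mm. Vision put the hub about 2 mm off in y, which I corrected by feel when the small dowel touched.
- **Held cap:** its depth fit was unreliable in y because the fingers hid it.
- **Pressing:** the first press caused an 8 N side load and 0.4° of tool tilt, both trimmed out. A small moment of about 0.45 N m remained.
- **Pad travel:** it was not measured directly, only inferred from the height and force readings.

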